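# Third hand for the record stand

### The arm

A 6-joint arm with a two-finger parallel gripper is mounted at the origin on the work surface. World frame = base frame: x ahead of the robot, y to its left, z up, the work surface at z = 0. Lengths are in m, angles in rad, forces in N, time in s.
With the tool pointing down it reaches from about 0.25 to 0.775 m from the base axis. Payload 8.9 kg.
Tool frame: the origin (TCP) lies between the finger pads; the fingertips stand tcp_to_tips ahead of it and the grasp point (between the pads) lies 8 mm behind it (tcp_to_tips is the distance from the TCP to the fingertips, in m); y points along the fingers, z is the direction in which the jaws open and shut, and the axes are right-handed (so a half turn about y gives the same grasp; the last joint's range is limited). The gripper opens to 85 mm and grips with 20 to 120 N. Pads are 22 mm wide; open, the fingers measure 114 mm over their backs; the gripper's body (76 mm by 85 mm) begins 54 mm behind the grasp point. The pads swing forward as they close: fully open they stand 13 mm farther back than shut.
Start: joints at [1.11, 0.291, -0.153, 1.127, 0, 1.431], TCP at [0.166, 0.498, 0.242] pointing down, gripper open.
Joint ranges: [-2.52, 2.52], [-0.91, 1.74], [-1.3, 1.37], [-1.96, 2.02], [-1.52, 1.47], [-3.14, 3.14]. Speed limits (rad/s): [2.22, 2.22, 2.79, 3.14, 3.14, 3.14].

### API

Orientations are given as a unit quaternion [x, y, z, w].
In Python, from plant import * gives the robot as it stands.
- The arm moves only by the tool servo_tool, never from a script. Its argument "increments" is a list of rows, each a list of 3 entries, a list of its own where there are three numbers: the shift along the tool's x, y, z in cm, then the turn, a rotation vector about the tool's x, y, z in degrees, then the opening, from 0 (shut) to 1 (fully open). A call has 1 to 5 rows; each row is the pose to reach, as a shift and turn from the pose commanded when the call began, along the tool's axes at that moment; what a row does not reach only later rows make up. A row lasts 1/12 s, in which the tool goes at most 41.7 mm and 7.16 degrees, less where a joint would pass 70% of its speed; a pose out of reach is approached as far as the arm can. A call with a gripper value outside its range is refused whole. The fingers move at their own pace and stop on an object; "grip_force" is the grip in N (left out, the last holds). Time passes only in rows, so rows that repeat a pose let the fingers close. It gives the time, the measured TCP pose, the force and the opening at its end, in the units of the state.
- read_state(): the state, without advancing time (a new reading comes with each control period).
- camera(name): name is "scene" or "top" or "wrist"; returns a dict with "color" (420x560x3 uint8, red, green, blue), "mtx" (3x3 intrinsics, pixels), "rvec" (rotation vector, rad) and "tvec" (3), from world to camera coordinates, as OpenCV has them; the wrist camera has in their place "hand_eye" (4x4, takes a point from camera to tool coordinates, whose origin is the TCP and whose axes are the tool frame's). Camera axes: x right, y down, z forward; pixel columns grow to the right and rows downward; lengths in m; the calibration is good to about 2 mm. The wrist camera is an equidistant fisheye: a pixel r from the principal point sees the ray r / f radians off the axis. A picture is of the moment at which its call begins: read the wrist's pose just before it. There is no depth.
- hand_in(): hands the job in, once; it reports no verdict.
Trained networks look in a picture, given as the dict that the camera call returned (one of the last four; its "shot" number tells which), for a name from the list of things; names that differ only in an ending like _2 or _b are one class to them, and where a whole thing is asked for, a point or a joint stands for the part that bears it (a point fixed in the world has none). Each returns a list of dicts, best first, with "conf" (0 to 1); they miss things now and then, are a little off and sometimes report something else, mostly with a low value. They report only what shows in the picture. A call takes as long as a camera call. They do not tell look-alikes from the thing itself.
- cut_out(label, picture): "pixels" (420x560 bool, what is visible of it) and "uv" ([column, row] in pixels, amid what is visible of it).
The state is a dict: "t": time; "qpos": joint angles; "qd": joint speeds; "effort": joint torques, N m; "tool_pos": TCP position; "orientation": TCP orientation; "ft_force": force on the tool from outside, world axes, zero at the start; "moment": the same for the moment, N m; "finger_gap": finger opening in m.
Only numpy, scipy, OpenCV 4.12 (cv2) and the standard library are available. Lean on these libraries where they do the work, as an engineer would, in place of code of your own. Each camera call takes 0.05 s, during which the arm holds its last target. There are 200 camera calls.

### The job

I am about to drive a screw through the hole in the jig's red sprung fence into the end of the wooden record stand, and I need a third hand. First press the blue pump pedal on the jig all the way down to its stop so that the jig sucks itself onto the mantel; then lay the stand flat, groove up, in the jig's channel and push it end-on and straight against the fence with a steady 10 newtons or so, which drives the fence back about 10 mm, never to the end of its travel. Finish while still holding that push, with the robot touching nothing of the jig but only the stand, and leave everything else on the mantel where it is.

Things in the scene. Friction and masses are not known exactly. Their poses are not given: they have to be found in the camera images.
- stand: the record stand: a mid-brown wooden block 150 x 50 x 36 mm (x, y, z), about 0.2 kg, loose, lying on the mantel, with a groove 9 mm wide and 16 mm deep along the middle of its top. Origin: centre of its underside; x along the groove, z up. Both ends are alike: either may go to the fence.
- jig: fixed plywood board, x -130..130, y -60..130 mm, 12 thick. Origin on the mantel below the channel's centre line; x = push direction, to the fence. Channel: board between two guide strips (x -120..20, 8 thick, 8 high), 62 apart about y 0. Steel bracket behind the fence, x 114..130, 57 high. Grey pump with pedal along y 100, x -115..8. Stand pressed properly: its origin at x -5, y 0, z 12.
- fence (a joint): how far the red fence is pushed back along the jig's +x, in m: 0 at rest, 0.024 at the end of its travel. It rides on springs of 1 N per mm with no preload, so 0.010 means a push of 10 N.
- fence_face (a point): centre of the fence's front face, at the screw hole, which moves with the fence: at the jig's x 60, y 0, z 31 mm when at rest. The face is a red plate 70 mm wide (y), from 14 to 54 mm above the mantel, 12 mm thick.
- pedal (a joint): angle of the blue pump pedal in rad: 0 when up (sloping 0.28 rad, its free end highest), 0.28 when pressed to its stop (level). It hinges about the jig's y axis at the jig's x 0, z 44 mm, free end towards -x. Springs back by itself; about 4 N on the pad starts it and 8 N holds it on its stop.
- pedal_pad (a point): top of the pedal's black rubber pad (40 x 32 mm), 80 mm from the hinge: at the jig's x about -75, y 100, z 72 mm when up, and about 22 mm lower at x -80 when pressed to the stop. The pedal is 105 mm long and 34 mm wide. Its x axis is parallel to the jig's when level.
- weight: bystander: black ceramic record weight, 76 mm across, 58 mm high; origin at the centre of its underside
- tumbler: bystander: stainless steel tumbler, 74 mm across, 95 mm high, standing upright; origin at the centre of its underside
- cap: bystander: orange plastic spindle cap, 38 mm across, 20 mm high; origin at the centre of its underside
- driver: bystander: yellow-handled screwdriver, about 200 mm long, lying on the mantel; x along it
- hook_rail: bystander, fixed at the robot's right: slim aluminium hook rail 380 mm long along x, 240 mm high on two posts, with two hard plastic headphone stands hung from it; origin under its middle
Mind the look-alikes: they are no part of the job. Several things have the shape of the stand; the one meant has the colours described above.

How it is judged:
On the way, in this order (a step that is already met when the one before it is completed fails the run):
1. the pump pedal is pressed down to its stop (value of joint pedal above 0.255 rad), for 0.2 s.
2. the stand lies in the channel and is pressed steadily against the fence, fence pushed back 6 to 14 mm, for half a second (value of joint fence between 0.006 and 0.014 m and x of stand in the frame of jig between -0.013 and 0.003 m and y of stand in the frame of jig between -0.011 and 0.011 m and z of stand in the frame of jig between 0.008 and 0.016 m and angle between the x axis of stand and the x axis of jig, either way round below 0.09 rad and angle between stand's own z axis and vertical below 0.08 rad), for 0.5 s.
At the end, for the whole second after the job is handed in: Pedal was pressed to its stop and is up again; stand flat in the channel (11 mm off centre, 0.09 rad askew, 4 mm high at most), end on the fence, at rest; the robot still pushes it, fence back 6 to 14 mm (6 to 14 N), and touches nothing of the jig (all of step 2 and contact force between any of the fingers, the arm and stand above 2 N and contact force between each of the fingers, the arm and jig below 0.5 N and linear speed of stand below 0.01 m/s and value of joint pedal below 0.05 rad); the arm keeps its last pose, push and grip.
It fails at once if the fence is rammed towards the end of its travel (pushed back more than 21 mm) (value of joint fence above 0.021 m).
It fails at once if the record weight, tumbler, spindle cap or screwdriver is moved more than 25 mm or knocked over (distance of any of weight, tumbler, cap, driver from where it was at the start of the episode above 0.025 m or angle between any of weight, tumbler, cap's own z axis and vertical above 0.4 rad).
It fails at once if the hook rail is bumped (more than 10 N) (contact force between any of the fingers, the arm and hook_rail above 10 N).
It also fails if it takes over 54 s, if anything falls off the work surface, if the arm or the gripper's body presses on something with over 40 N, if the wrist force passes 120 N, or if a joint passes its speed limit or range.

## Working session

There is one attempt and no reset: what is moved stays moved. The work goes in short steps, Python scripts to look and compute and a tool call to move; the robot and the scene stay as the last step left them, time stands still between calls to the robot, and variables do not carry over. Pictures are saved under pics/ and viewed, about 8 in all and at most 12, crops included, and the job is handed in when it is done.

Besides the shell and the picture viewer there is one more tool, called after ">>>" as a command line: name --argument value ..., lists and objects as JSON in quotes. servo_tool: Moves the arm, as the interface text tells. Its arguments: {"type":"object","properties":{"increments":{"type":"array"},"grip_force":{"type":"number"}},"required":["increments"]}

```bash
mkdir -p pics; ls; python3 - <<'E'
from plant import *
import cv2,numpy as np
s=read_state();print({k:np.round(v,4).tolist() for k,v in s.items()})
for n in ("scene","top"):
    c=camera(n);cv2.imwrite(f"pics/{n}0.png",c["color"][:,:,::-1])
    print(n,c["mtx"].tolist(),c["rvec"],c["tvec"])
    for l in ("stand","jig","fence","pedal","pedal_pad","weight","tumbler","cap","driver","hook_rail"):
        print(l,[(round(d["conf"],2),np.round(d["uv"]).tolist(),int(d["pixels"].sum())) for d in cut_out(l,c)])
try: print(tcp_to_tips)
except Exception as e: print(e)
E
```

```text
pics
{'t': 0.0, 'qpos': [1.1097, 0.2913, -0.1541, 1.1267, 0.0, 1.4315], 'qd': [-0.0012, -0.0001, 0.0007, 0.0008, 0.0006, -0.0009], 'effort': [-0.0024, -53.7149, 33.1363, 0.0159, -0.0002, -0.0], 'tool_pos': [0.1658, 0.4977, 0.2417], 'orientation': [0.6984, -0.1134, 0.1131, -0.6975], 'ft_force': [-0.4545, 0.3705, 0.4259], 'moment': [0.0139, -0.0045, -0.0056], 'finger_gap': 0.0854}
scene [[379.5425999684052, 0.0, 277.314202761025], [0.0, 379.5425999684052, 210.6041373157818], [0.0, 0.0, 1.0]] [ 0.67926438  2.68971598 -0.99965864] [ 0.52043378 -0.1082541   1.50406366]
stand [(0.88, [261.0, 195.0], 503), (0.83, [303.0, 177.0], 612), (0.59, [218.0, 174.0], 560)]
jig [(0.61, [307.0, 262.0], 3896)]
fence [(0.54, [284.0, 257.0], 173)]
pedal [(0.63, [332.0, 253.0], 322)]
pedal_pad [(0.73, [334.0, 254.0], 347)]
weight [(0.54, [278.0, 143.0], 247), (0.28, [332.0, 256.0], 355)]
tumbler [(0.67, [218.0, 210.0], 572)]
cap []
driver [(0.79, [407.0, 310.0], 280)]
hook_rail [(0.93, [236.0, 104.0], 1996)]
top [[542.4735466327094, 0.0, 270.72270597653244], [0.0, 542.4735466327094, 207.4190759222301], [0.0, 0.0, 1.0]] [ 2.15026014 -2.09599221  0.19132154] [-0.07790792  0.55772033  1.70566756]
stand [(0.91, [313.0, 210.0], 805), (0.87, [320.0, 264.0], 726), (0.6, [373.0, 182.0], 818)]
jig [(0.79, [214.0, 210.0], 4489)]
fence [(0.6, [221.0, 188.0], 128), (0.35, [428.0, 260.0], 2772)]
pedal [(0.61, [195.0, 230.0], 332)]
pedal_pad [(0.57, [196.0, 226.0], 308)]
weight [(0.62, [386.0, 276.0], 467)]
tumbler [(0.63, [308.0, 156.0], 446)]
cap [(0.52, [125.0, 196.0], 95)]
driver [(0.66, [125.0, 263.0], 207)]
hook_rail [(0.7, [429.0, 257.0], 2512)]
0.011
```

```bash
python3 - <<'E'
import cv2,numpy as np
a=cv2.imread("pics/scene0.png");b=cv2.imread("pics/top0.png")
u=cv2.resize(b[130:320,90:480],None,fx=2,fy=2,interpolation=3)[:, :780]
v=cv2.resize(a[110:330,180:440],None,fx=3,fy=3,interpolation=3)
cv2.imwrite("pics/u.png",u)
cv2.imwrite("pics/v.png",cv2.resize(v,(709,600)))
E
```

```text
(no output)
```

View pics/u.png

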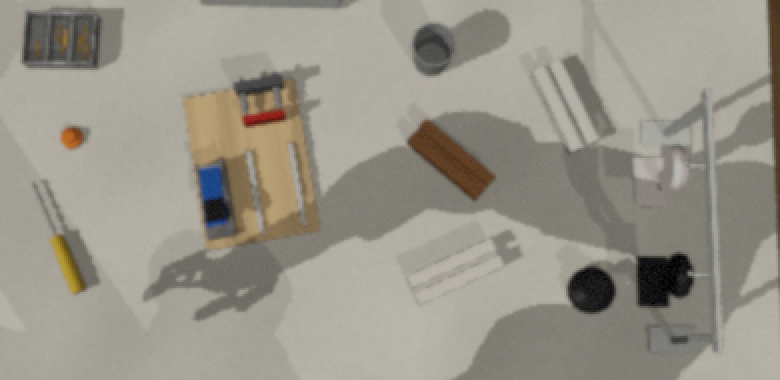

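View pics/v.png

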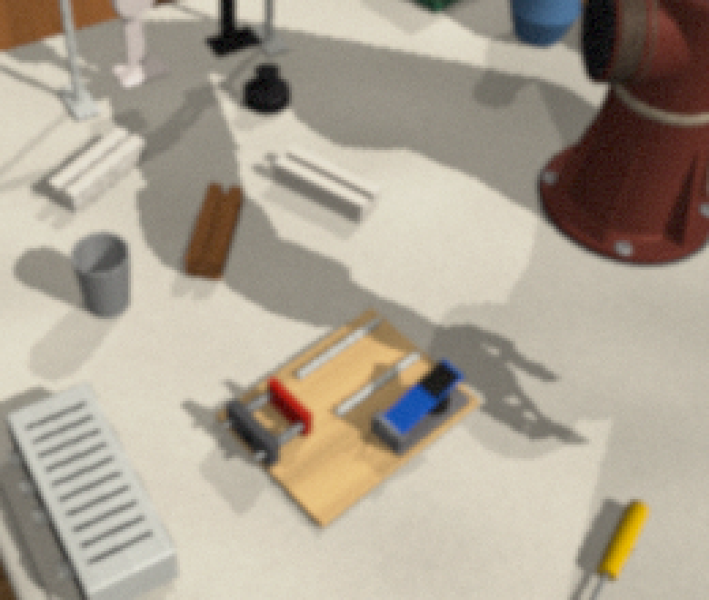

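The top view shows the stand candidates: the brown block at (313,210), and pale blocks at (320,264) and (373,182). Only the brown one has the colour described, and it is at (261,195) in scene. Both enlarged crops confirm this. The jig is at about (215,210) with its fence up-image, and the pedal is at about (196,226).

```bash
cat > h.py <<'E'
from plant import *
import cv2,numpy as np
from scipy.spatial.transform import Rotation as R
def rays(c,uv,pose=None):
    uv=np.asarray(uv,float).reshape(-1,2);K=c["mtx"]
    p=np.c_[(uv[:,0]-K[0,2])/K[0,0],(uv[:,1]-K[1,2])/K[1,1]]
    if "rvec" in c:
        Rm=cv2.Rodrigues(np.array(c["rvec"]))[0];t=np.array(c["tvec"]).ravel()
        return -Rm.T@t, np.c_[p,np.ones(len(p))]@Rm
    th=np.linalg.norm(p,axis=1,keepdims=True)
    d=np.c_[p/np.maximum(th,1e-9)*np.sin(th),np.cos(th)]
    H=np.array(c["hand_eye"]);Rt=R.from_quat(pose["orientation"]).as_matrix()
    return np.array(pose["tool_pos"])+Rt@H[:3,3], d@H[:3,:3].T@Rt.T
def onz(c,uv,z,pose=None):
    o,d=rays(c,uv,pose); return (o+d*((z-o[2])/d[:,2])[:,None])[:,:2]
def rect(P):
    (c,s,a)=cv2.minAreaRect(np.float32(P*1000)); b=cv2.boxPoints((c,s,a))/1000
    e=[b[1]-b[0],b[2]-b[1]];l=e[int(np.linalg.norm(e[1])>np.linalg.norm(e[0]))]
    return np.round(c,1),np.round(s,1),round(float(np.degrees(np.arctan2(l[1],l[0]))),1)
def big(m):
    n,lab,st,_=cv2.connectedComponentsWithStats(m.astype(np.uint8))
    return lab==1+np.argmax(st[1:,4])
def px(m): v,u=np.nonzero(m); return np.c_[u,v]
E
python3 - <<'E'
from h import *
c=camera("top");col=c["color"];hsv=cv2.cvtColor(col,cv2.COLOR_RGB2HSV)
m=cut_out("stand",c)
for d in m: print(d["conf"],d["uv"],np.median(hsv[d["pixels"]],0),rect(onz(c,px(d["pixels"]),.036)))
H,S,V=hsv[...,0].astype(int),hsv[...,1],hsv[...,2]
b=(H>10)&(H<28)&(S>70)&(V>110); b[:, :170]=0;b[:,265:]=0
print("board",rect(onz(c,px(big(b)),.012)))
r=((H<8)|(H>172))&(S>150)&(V>80); r[:,:170]=0;r[:,265:]=0
print("fence",rect(onz(c,px(big(r)),.054)))
bl=(H>100)&(H<130)&(S>130); bl[:,:170]=0;bl[:,265:]=0
print("blue",rect(onz(c,px(big(bl)),.055)))
for n in ("weight","tumbler","cap","driver","pedal_pad"):
  for d in cut_out(n,c)[:1]: print(n,onz(c,d["uv"],.05))
for d in cut_out("hook_rail",c)[:1]: print(rect(onz(c,px(d["pixels"]),.24)))
E
```

```text
0.87 [314.6, 208.9] [ 14. 154.  93.] (array([ 559.5, -206.9]), array([146.4,  55.6]), 51.9)
0.84 [372.9, 181.0] [ 21.  20. 175.] (array([ 652.9, -392.1]), array([152.6,  56.3]), 24.1)
board (array([548.6, 119.8]), array([258.8, 188. ]), 11.9)
fence (array([618.2,  96.9]), array([17. , 66.2]), -78.0)
blue (array([505.1, 178.6]), array([52.1, 32.2]), 3.0)
weight [[ 0.34632378 -0.43125518]]
tumbler [[ 0.73449347 -0.18741523]]
cap [[0.58071635 0.40473214]]
driver [[0.3763449 0.3984929]]
pedal_pad [[0.49309725 0.17644669]]
(array([ 445.8, -514.2]), array([379.9, 118.2]), 0.7)
```

```bash
cat >> h.py <<'E'
def plan(p,yaw=None,s=None):
    """shift in tool cm and turn deg to reach world p with tool down; yaw = world angle of tool z axis (mod 180)"""
    s=s or read_state();r=R.from_quat(s["orientation"]);d=r.inv().apply(np.array(p)-s["tool_pos"])*100
    zw=r.as_matrix()[:,2];cur=np.degrees(np.arctan2(zw[1],zw[0]))
    yaw=cur if yaw is None else yaw
    dy=(yaw-cur+90)%180-90
    T=R.from_euler('z',cur+dy,degrees=True).as_matrix()@np.array([[0,0,1],[1,0,0],[0,1,0]])  # placeholder
    z=np.array([np.cos(np.radians(cur+dy)),np.sin(np.radians(cur+dy)),0]);y=np.array([0,0,-1.]);x=np.cross(y,z)
    t=(r.inv()*R.from_matrix(np.c_[x,y,z])).as_rotvec(degrees=True)
    print("pos",np.round(s["tool_pos"],4),"yaw",round(cur,1),"t",round(s["t"],2),"F",np.round(s["ft_force"],1),"gap",round(s["finger_gap"],4))
    print("shift cm",np.round(d,2),"turn",np.round(t,1))
E
sed -i '/placeholder/d' h.py
python3 - <<'E'
from h import *
s=read_state();print(np.round(R.from_quat(s["orientation"]).as_matrix(),2))
plan([.462,.168,.24],11.9+90)
plan([.462,.168,.24],11.9)
c=camera("wrist");print(np.round(c["hand_eye"],3),c["mtx"])
E
```

```text
[[ 0.95 -0.    0.32]
 [-0.32 -0.    0.95]
 [-0.   -1.   -0.  ]]
pos [0.166  0.4981 0.2423] yaw 71.6 t 1.5 F [0.  0.5 0.2] gap 0.0853
shift cm [ 38.52   0.23 -21.95] turn [  0.  -30.3  -0. ]
pos [0.166  0.4981 0.2423] yaw 71.6 t 1.5 F [0.  0.5 0.2] gap 0.0853
shift cm [ 38.52   0.23 -21.95] turn [ 0.  59.7 -0. ]
[[ 0.001  0.956  0.294 -0.075]
 [ 0.    -0.294  0.956 -0.132]
 [ 1.    -0.001 -0.    -0.001]
 [ 0.     0.     0.     1.   ]] [[325.1922621    0.         278.13475715]
 [  0.         325.1922621  206.24077971]
 [  0.           0.           1.        ]]
```

>>> servo_tool --increments '[[[4, 0, -2.2], [0, -6, 0], 0], [[12, 0, -6.7], [0, -13, 0], 0], [[15.5, 0, -8.9], [0, -19, 0], 0], [[19, 0, -11], [0, -25, 0], 0], [[22.5, 0, -12.9], [0, -30, 0], 0]]' --grip_force 40

```text
t: 1.97
tool_pos: [0.2964, 0.3519, 0.2424]
orientation: [-0.703, -0.072, 0.072, 0.704]
ft_force: [1.2, 1.1, 1.1]
finger_gap: 0.0256
```

```bash
python3 -c "
from h import *
plan([.462,.168,.2],101.9)"
```

```text
pos [0.2964 0.3519 0.2424] yaw 101.7 t 1.97 F [1.2 1.1 1.1] gap 0.0256
shift cm [ 12.49   4.24 -21.37] turn [-0.  -0.2  0. ]
```

>>> servo_tool --increments '[[[2, 0.7, -3.4], [0, 0, 0], 0], [[4, 1.4, -6.8], [0, 0, 0], 0], [[6, 2, -10.2], [0, 0, 0], 0], [[8, 2.7, -13.6], [0, 0, 0], 0], [[10, 3.4, -17], [0, 0, 0], 0]]'

```text
t: 2.38
tool_pos: [0.4284, 0.2044, 0.2083]
orientation: [-0.704, -0.07, 0.07, 0.704]
ft_force: [0.3, 0.9, 0.0]
finger_gap: -0.0002
```

>>> servo_tool --increments '[[[1.5, 0.4, -2.2], [0, 0, 0], 0], [[2, 0.6, -3.5], [0, 0, 0], 0], [[2, 0.6, -3.5], [0, 0, 0], 0]]'

```text
t: 2.63
tool_pos: [0.4553, 0.1735, 0.2018]
orientation: [0.704, 0.069, -0.069, -0.704]
ft_force: [-0.0, 0.2, 0.4]
finger_gap: -0.0003
```

```bash
python3 - <<'E'
from h import *
s=read_state();c=camera("wrist");col=c["color"];cv2.imwrite("pics/w1.png",col[:,:,::-1])
for n in ("pedal_pad","fence","jig"):
  for d in cut_out(n,c)[:1]:
    z={"pedal_pad":.07,"fence":.054,"jig":.012}[n];print(n,d["conf"],d["uv"],rect(onz(c,px(d["pixels"]),z,s)))
plan([.462,.168,.1],101.9)
E
```

```text
pedal_pad 0.71 [273.1, 210.9] (array([473.4, 171.9]), array([76.2, 34.4]), 10.6)
fence 0.42 [169.6, 302.1] (array([596.5,  79.5]), array([ 8.8, 25. ]), -48.1)
jig 0.66 [211.7, 207.6] (array([555.4, 122.8]), array([277.7, 189.9]), 11.3)
pos [0.4532 0.1765 0.2025] yaw 101.4 t 2.83 F [-0.5  1.4 -0.2] gap 0.0001
shift cm [ 0.7  10.25 -1.01] turn [-0.  -0.5 -0. ]
```

View pics/w1.png

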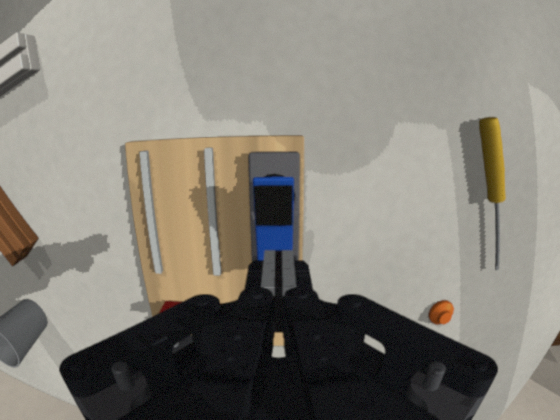

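The wrist view shows the pad centre at (273,205), strips at (144,152)-(157,272) and (208,150)-(217,274), and the near board corners at (125,142) and (303,135). I'll turn these into positions.

```bash
python3 - <<'E'
from h import *
s=read_state();c=camera("wrist")
print("pad",onz(c,[273,205],.072,s)*1000)
for a in ([[144,152],[157,272]],[[208,150],[217,274]]):
    p=onz(c,a,.020,s)*1000;d=p[1]-p[0];print("strip",np.round(p,1).tolist(),np.degrees(np.arctan2(d[1],d[0])),np.hypot(*d))
p=onz(c,[[125,142],[303,135]],.012,s)*1000;d=p[1]-p[0];print("corners",p.tolist(),np.degrees(np.arctan2(d[1],d[0]))-90,np.hypot(*d))
E
```

```text
pad [[458.31602062 172.47291365]]
strip [[444.1, 33.5], [579.4, 58.7]] 10.586174648682006 137.6066280450055
strip [[431.0, 101.0], [564.8, 128.9]] 11.790076206594362 136.71344132081276
corners [[438.4360103077068, 6.263978374902224], [399.53487843826707, 190.1582465486356]] 11.944302828461787 187.96382611523023
```

```bash
python3 -c "
from h import *
plan([.459,.169,.09],101.8)"
```

```text
pos [0.4532 0.1766 0.2026] yaw 101.4 t 2.88 F [-1.2 -0.2 -0.5] gap 0.0
shift cm [ 0.42 11.26 -0.86] turn [-0.  -0.4  0. ]
```

>>> servo_tool --increments '[[[0.4, 3.7, -0.9], [0, 0, 0], 0], [[0.4, 7, -0.9], [0, 0, 0], 0], [[0.4, 9.8, -0.9], [0, 0, 0], 0], [[0.4, 10.8, -0.9], [0, 0, 0], 0], [[0.4, 10.8, -0.9], [0, 0, 0], 0]]'

```text
t: 3.3
tool_pos: [0.457, 0.1682, 0.0921]
orientation: [0.704, 0.069, -0.072, -0.703]
ft_force: [-0.9, -0.3, -0.4]
finger_gap: -0.0001
```

>>> servo_tool --increments '[[[0, 0.6, 0], [0, 0, 0], 0], [[0, 1.2, 0], [0, 0, 0], 0], [[0, 1.8, 0], [0, 0, 0], 0], [[0, 2.2, 0], [0, 0, 0], 0], [[0, 2.4, 0], [0, 0, 0], 0]]'

```text
t: 3.72
tool_pos: [0.4591, 0.168, 0.0704]
orientation: [-0.704, -0.07, 0.07, 0.704]
ft_force: [-3.2, 0.1, 6.3]
finger_gap: -0.0001
```

>>> servo_tool --increments '[[[0, 0.2, 0], [0, 0, 0], 0], [[0, 0.4, 0], [0, 0, 0], 0], [[0, 0.4, 0], [0, 0, 0], 0]]'

```text
t: 3.97
tool_pos: [0.459, 0.1679, 0.0665]
orientation: [-0.704, -0.07, 0.07, 0.704]
ft_force: [-4.8, 0.5, 6.6]
finger_gap: -0.0001
```

>>> servo_tool --increments '[[[0, 0.2, 0], [0, 0, 0], 0], [[0, 0.4, 0], [0, 0, 0], 0], [[0, 0.6, 0], [0, 0, 0], 0], [[0, 0.6, 0], [0, 0, 0], 0]]'

```text
t: 4.3
tool_pos: [0.4587, 0.1678, 0.0609]
orientation: [-0.704, -0.07, 0.07, 0.704]
ft_force: [-6.8, -1.0, 12.5]
finger_gap: 0.0006
```

>>> servo_tool --increments '[[[0, 0.1, 0], [0, 0, 0], 0], [[0, 0.3, 0], [0, 0, 0], 0], [[0, 0.3, 0], [0, 0, 0], 0], [[0, 0.3, 0], [0, 0, 0], 0]]'

```text
t: 4.63
tool_pos: [0.4588, 0.1678, 0.06]
orientation: [-0.704, -0.07, 0.07, 0.704]
ft_force: [-16.1, -3.2, 44.2]
finger_gap: -0.0002
```

>>> servo_tool --increments '[[[0, -3, 0], [0, 0, 0], 0], [[0, -6.5, 0], [0, 0, 0], 0.3], [[0, -10, 0], [0, 0, 0], 1], [[0, -14, 0], [0, 0, 0], 1], [[0, -14.5, 0], [0, 0, 0], 1]]'

```text
t: 5.05
tool_pos: [0.4628, 0.1685, 0.209]
orientation: [-0.703, -0.074, 0.067, 0.704]
ft_force: [1.1, 0.2, 1.3]
finger_gap: 0.0484
```

```bash
python3 -c "
from h import *
plan([.55,-.207,.2],141.9)"
```

```text
pos [0.4628 0.1685 0.209 ] yaw 101.4 t 5.05 F [1.1 0.2 1.3] gap 0.0484
shift cm [  1.14   0.91 -38.54] turn [  0.2 -40.5   0.6]
```

>>> servo_tool --increments '[[[0.1, 0, -3.8], [0, -7, 0], 1], [[0.2, 0, -7.6], [0, -14, 0], 1], [[0.4, 0, -11.4], [0, -21, 0], 1], [[0.5, 0, -15.2], [0, -28, 0], 1], [[0.6, 0, -19], [0, -35, 0], 1]]'

```text
t: 5.47
tool_pos: [0.5016, -0.0103, 0.2029]
orientation: [0.657, 0.262, -0.261, -0.657]
ft_force: [1.0, 1.0, -0.5]
finger_gap: 0.0854
```

```bash
python3 -c "
from h import *
plan([.55,-.207,.2],141.9)"
```

```text
pos [ 0.5016 -0.0103  0.2029] yaw 133.4 t 5.47 F [ 1.   1.  -0.5] gap 0.0854
shift cm [ -9.98   0.3  -17.62] turn [ 0.1 -8.5  0.1]
```

>>> servo_tool --increments '[[[-1.9, 0, -3.4], [0, -5, 0], 1], [[-3.8, 0, -6.8], [0, -5.5, 0], 1], [[-5.7, 0, -10.2], [0, -5.5, 0], 1], [[-7.6, 0, -13.6], [0, -5.5, 0], 1], [[-9.5, 0, -16.6], [0, -5.5, 0], 1]]'

```text
t: 5.88
tool_pos: [0.5456, -0.1975, 0.2027]
orientation: [0.645, 0.291, -0.29, -0.644]
ft_force: [0.3, -0.0, -0.5]
finger_gap: 0.0853
```

>>> servo_tool --increments '[[[0, 0, 0], [0, 0, 0], 1], [[0, 0, 0], [0, 0, 0], 1], [[0, 0, 0], [0, 0, 0], 1]]'

```text
t: 6.13
tool_pos: [0.5447, -0.1948, 0.2023]
orientation: [-0.645, -0.29, 0.29, 0.645]
ft_force: [0.0, 1.2, -0.6]
finger_gap: 0.0849
```

```bash
python3 - <<'E'
from h import *
s=read_state();c=camera("wrist");col=c["color"];cv2.imwrite("pics/w2.png",col[:,:,::-1])
hsv=cv2.cvtColor(col,cv2.COLOR_RGB2HSV)
for d in cut_out("stand",c): print(d["conf"],d["uv"],np.median(hsv[d["pixels"]],0),rect(onz(c,px(d["pixels"]),.036,s)))
plan([.5595,-.207,.1],141.9)
E
```

```text
0.96 [81.3, 115.8] [ 22.  16. 125.] (array([ 651.3, -389.3]), array([151.9,  68.9]), 25.0)
0.64 [389.0, 58.7] [ 21.  15. 120.] (array([ 380.9, -216.7]), array([ 56.7, 150.2]), -63.9)
0.58 [256.7, 181.8] [ 13. 150. 115.] (array([ 561., -209.]), array([149.8,  50.4]), 50.7)
pos [ 0.5447 -0.1939  0.2025] yaw 138.6 t 6.23 F [ 0.7  0.2 -0.4] gap 0.0855
shift cm [-1.000e-02  1.025e+01 -1.970e+00] turn [ 0.  -3.3  0. ]
```

View pics/w2.png

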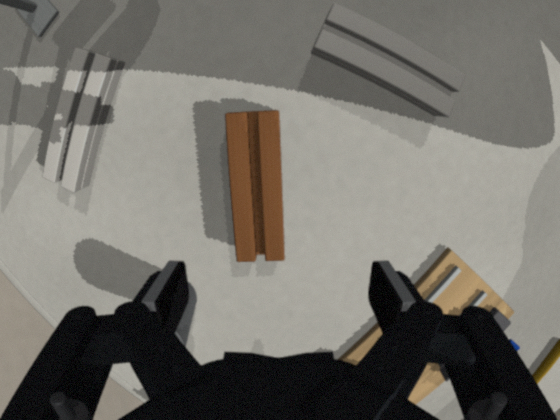

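The brown stand is at (257,182), matching the given size. The pale look-alikes are at (85,120) and (389,59). I'll grasp at (561,-209), jaw yaw 140.7.

```bash
python3 -c "
from h import *
plan([.561,-.209,.022],140.7)"
```

```text
pos [ 0.5447 -0.1939  0.2025] yaw 138.6 t 6.23 F [ 0.7  0.2 -0.4] gap 0.0855
shift cm [-0.06 18.05 -2.22] turn [ 0.  -2.1  0. ]
```

>>> servo_tool --increments '[[[0, 1, -1.5], [0, -2, 0], 1], [[0, 4.5, -2.2], [0, -2, 0], 1], [[0, 8, -2.2], [0, -2, 0], 1], [[0, 11.5, -2.2], [0, -2, 0], 1], [[0, 13, -2.2], [0, -2, 0], 1]]'

```text
t: 6.65
tool_pos: [0.5592, -0.2071, 0.0684]
orientation: [-0.638, -0.301, 0.303, 0.641]
ft_force: [-1.9, 1.0, 0.0]
finger_gap: 0.0855
```

>>> servo_tool --increments '[[[0, 0.5, 0], [0, 0, 0], 1], [[0, 0.5, 0], [0, 0, 0], 1], [[0, 0.5, 0], [0, 0, 0], 1]]'

```text
t: 6.9
tool_pos: [0.5621, -0.2092, 0.0686]
orientation: [0.64, 0.302, -0.302, -0.639]
ft_force: [0.5, -0.2, 0.6]
finger_gap: 0.0854
```

```bash
python3 -c "
from h import *
plan([.561,-.209,.022],140.7)"
```

```text
pos [ 0.5621 -0.2092  0.0686] yaw 140.6 t 6.9 F [ 0.5 -0.2  0.6] gap 0.0854
shift cm [-0.05  4.66  0.1 ] turn [ 0.1 -0.1  0. ]
```

>>> servo_tool --increments '[[[0, 2.5, 0.1], [0, 0, 0], 1], [[0, 4, 0.1], [0, 0, 0], 1], [[0, 4.6, 0.1], [0, 0, 0], 1], [[0, 4.6, 0.1], [0, 0, 0], 1], [[0, 4.6, 0.1], [0, 0, 0], 0.5]]' --grip_force 50

```text
t: 7.32
tool_pos: [0.5613, -0.2092, 0.0227]
orientation: [0.64, 0.302, -0.301, -0.639]
ft_force: [0.9, -0.1, 0.1]
finger_gap: 0.0756
```

>>> servo_tool --increments '[[[0, 0, 0], [0, 0, 0], 0.4], [[0, 0, 0], [0, 0, 0], 0.4], [[0, 0, 0], [0, 0, 0], 0.4], [[0, 0, 0], [0, 0, 0], 0.4], [[0, 0, 0], [0, 0, 0], 0.4]]'

```text
t: 7.73
tool_pos: [0.5615, -0.2094, 0.0228]
orientation: [0.64, 0.302, -0.301, -0.639]
ft_force: [-0.8, -0.2, 6.1]
finger_gap: 0.0489
```

>>> servo_tool --increments '[[[0, 0, 0], [0, 0, 0], 0.2], [[0, -1, 0], [0, 0, 0], 0.2], [[0, -4, 0], [0, 0, 0], 0.2], [[0, -8, 0], [0, 0, 0], 0.2], [[0, -10, 0], [0, 0, 0], 0.2]]'

```text
t: 8.15
tool_pos: [0.5617, -0.2095, 0.126]
orientation: [0.641, 0.303, -0.301, -0.638]
ft_force: [1.6, -0.3, -0.9]
finger_gap: 0.0492
```

>>> servo_tool --increments '[[[0, 0, 0], [0, 0, 0], 0.2], [[0, 0, 0], [0, 0, 0], 0.2]]'

```text
t: 8.32
tool_pos: [0.5614, -0.2094, 0.1233]
orientation: [0.64, 0.302, -0.301, -0.639]
ft_force: [0.2, -0.6, -2.1]
finger_gap: 0.0492
```

```bash
python3 - <<'E'
from h import *
s=read_state();c=camera("wrist");col=c["color"]
hsv=cv2.cvtColor(col,cv2.COLOR_RGB2HSV)
cv2.imwrite("pics/w3.png",col[:,:,::-1])
zt=s["tool_pos"][2]+.014
for d in cut_out("stand",c): print(d["conf"],d["uv"],np.median(hsv[d["pixels"]],0),rect(onz(c,px(d["pixels"]),zt,s)))
# jig: origin (555.5,87) yaw 11.8 ; target 25 mm short of contact: x=-40
y=np.radians(11.8);o=np.array([.5555,.087]);ex=np.array([np.cos(y),np.sin(y)])
print(o-.04*ex,o-.015*ex,o-.005*ex)
plan([*(o-.05*ex),.12],101.8)
E
```

```text
0.79 [55.7, 109.1] [ 23.  15. 154.] (array([ 587.1, -332.2]), array([81. , 38.5]), 24.5)
0.73 [449.9, 54.4] [ 22.  15. 154.] (array([ 443.4, -240.4]), array([32. , 82.3]), -64.5)
0.7 [278.9, 222.9] [ 13. 146. 109.] (array([ 549.2, -224.5]), array([111.6,  49.9]), 50.5)
[0.5163453  0.07882016] [0.54081699 0.08393256] [0.55060566 0.08597752]
pos [ 0.5598 -0.2086  0.1207] yaw 140.5 t 8.42 F [-0.2 -0.6 -2.5] gap 0.0492
shift cm [18.63  0.1  22.26] turn [-0.1 38.7 -0. ]
```

View pics/w3.png

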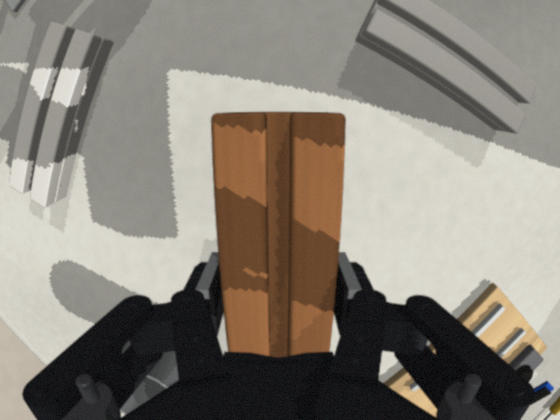

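>>> servo_tool --increments '[[[2, 0, 2.4], [0, 6, 0], 0.2], [[4.2, 0, 5], [0, 12, 0], 0.2], [[6.6, 0, 7.9], [0, 18, 0], 0.2], [[9, 0, 10.8], [0, 24, 0], 0.2], [[11.4, 0, 13.7], [0, 30, 0], 0.2]]'

```text
t: 8.83
tool_pos: [0.5255, -0.0322, 0.1199]
orientation: [-0.696, -0.123, 0.125, 0.697]
ft_force: [1.2, 1.3, -1.6]
finger_gap: 0.0491
```

```bash
python3 - <<'E'
from h import *
y=np.radians(11.8);o=np.array([.5555,.087]);ex=np.array([np.cos(y),np.sin(y)])
plan([*(o-.045*ex),.12],101.8)
E
```

```text
pos [ 0.5255 -0.0322  0.1199] yaw 110.2 t 8.83 F [ 1.2  1.3 -1.6] gap 0.0491
shift cm [ 2.48 -0.   10.81] turn [-0.1  8.4 -0.1]
```

>>> servo_tool --increments '[[[0.8, 0, 3.5], [0, 5, 0], 0.2], [[1.6, 0, 7], [0, 8, 0], 0.2], [[2.4, 0, 10], [0, 8, 0], 0.2], [[2.4, 0, 10.6], [0, 8, 0], 0.2], [[2.4, 0, 10.6], [0, 8, 0], 0.2]]'

```text
t: 9.25
tool_pos: [0.5109, 0.0758, 0.1201]
orientation: [-0.703, -0.077, 0.079, 0.703]
ft_force: [1.0, 0.2, -1.8]
finger_gap: 0.0491
```

>>> servo_tool --increments '[[[0, 0, 0], [0, 0, 0], 0.2], [[0, 0, 0], [0, 0, 0], 0.2]]'

```text
t: 9.42
tool_pos: [0.5125, 0.0729, 0.1207]
orientation: [0.703, 0.076, -0.077, -0.703]
ft_force: [0.6, -0.2, -2.0]
finger_gap: 0.0485
```

```bash
python3 - <<'E'
from h import *
s=read_state();c=camera("wrist");cv2.imwrite("pics/w4.png",c["color"][:,:,::-1])
y=np.radians(11.8);o=np.array([.5555,.087]);ex=np.array([np.cos(y),np.sin(y)])
plan([*(o-.045*ex),.06],101.8,s)
E
```

```text
pos [0.5125 0.0729 0.1207] yaw 102.5 t 9.42 F [ 0.6 -0.2 -2. ] gap 0.0485
shift cm [0.01 6.07 0.5 ] turn [ 0.   0.7 -0.1]
```

View pics/w4.png

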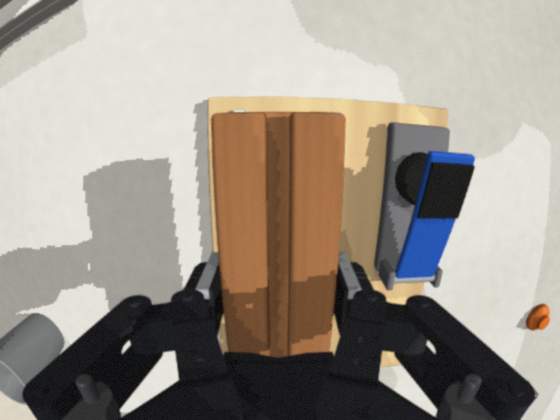

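```bash
python3 - <<'E'
from h import *
s=read_state();print(s["tool_pos"],s["t"]);c=camera("wrist")
p=onz(c,[[209,98],[448,108]],.012,s)*1000;d=p[1]-p[0];a=np.arctan2(d[1],d[0])-np.pi/2
O=p.mean(0)+130*np.array([np.cos(a),np.sin(a)])-35*np.array([-np.sin(a),np.cos(a)])
print("corners",p,np.degrees(a),np.hypot(*d),"origin",O)
q=onz(c,[445,190],.072,s)[0]*1000;a=np.radians(11.8)
print("pad",q,"origin",q+75*np.array([np.cos(a),np.sin(a)])-100*np.array([-np.sin(a),np.cos(a)]))
q=onz(c,[238,111],.02,s)[0]*1000
print("strip end",q,"origin",q+120*np.array([np.cos(a),np.sin(a)])+35*np.array([-np.sin(a),np.cos(a)]))
print("stand rear corners",onz(c,[[213,115],[345,114]],s["tool_pos"][2]+.0135,s)*1000)
E
```

```text
[0.51264754 0.07269625 0.12090134] 9.4667
corners [[440.74724499   4.02616035]
 [402.0281948  186.91039816]] 11.953772689309515 186.93798246474503 origin [555.81795896  88.15316982]
pad [460.5774676  168.05475547] origin [554.44212695  85.50522048]
strip end [446.13099485  28.31883896] origin [556.43771969  87.11872379]
stand rear corners [[445.95592058  33.20189723]
 [435.26867973  80.09627464]]
```

>>> servo_tool --increments '[[[0, 0.5, 0.5], [0, 0.7, 0], 0.2], [[0, 3, 0.5], [0, 0.7, 0], 0.2], [[0, 5, 0.5], [0, 0.7, 0], 0.2], [[0, 6, 0.5], [0, 0.7, 0], 0.2], [[0, 6, 0.5], [0, 0.7, 0], 0.2]]'

```text
t: 9.93
tool_pos: [0.5097, 0.0784, 0.0591]
orientation: [-0.703, -0.071, 0.074, 0.704]
ft_force: [-0.6, -0.8, -1.6]
finger_gap: 0.0494
```

>>> servo_tool --increments '[[[0, 0, 0], [0, 0, 0], 0.2], [[0, 0, 0], [0, 0, 0], 0.2], [[0, 0, 0], [0, 0, 0], 0.2]]'

```text
t: 10.18
tool_pos: [0.5125, 0.0787, 0.0624]
orientation: [0.703, 0.073, -0.072, -0.703]
ft_force: [-0.3, -0.2, -1.4]
finger_gap: 0.0487
```

```bash
python3 - <<'E'
from h import *
y=np.radians(11.85);o=np.array([.5555,.087]);ex=np.array([np.cos(y),np.sin(y)])
plan([*(o-.045*ex),.0355],101.85)
E
```

```text
pos [0.5125 0.0787 0.0624] yaw 101.8 t 10.18 F [-0.3 -0.2 -1.4] gap 0.0487
shift cm [-0.12  2.69 -0.07] turn [ 0.  -0.1  0.1]
```

>>> servo_tool --increments '[[[0, 1, 0], [0, 0, 0], 0.2], [[0, 1.8, 0], [0, 0, 0], 0.2], [[0, 2.4, 0], [0, 0, 0], 0.2], [[0, 2.6, 0], [0, 0, 0], 0.2], [[0, 2.6, 0], [0, 0, 0], 0.2]]'

```text
t: 10.6
tool_pos: [0.511, 0.0788, 0.035]
orientation: [-0.703, -0.072, 0.073, 0.703]
ft_force: [0.2, 0.4, -0.5]
finger_gap: 0.0495
```

>>> servo_tool --increments '[[[0, 0, 0], [0, 0, 0], 0.2], [[0, 0.1, 0], [0, 0, 0], 0.2], [[0, 0.1, 0], [0, 0, 0], 0.2]]'

```text
t: 10.85
tool_pos: [0.5114, 0.0788, 0.0348]
orientation: [0.703, 0.073, -0.073, -0.703]
ft_force: [-4.3, -0.3, 11.2]
finger_gap: 0.049
```

>>> servo_tool --increments '[[[0, -0.1, 0], [0, 0, 0], 0.2], [[0.6, -0.1, 0], [0, 0, 0], 0.2], [[1.4, -0.1, 0], [0, 0, 0], 0.2], [[2, -0.1, 0], [0, 0, 0], 0.2], [[2.2, -0.1, 0], [0, 0, 0], 0.2]]'

```text
t: 11.27
tool_pos: [0.5348, 0.0835, 0.0353]
orientation: [0.703, 0.073, -0.072, -0.703]
ft_force: [-0.2, 0.3, -2.2]
finger_gap: 0.049
```

>>> servo_tool --increments '[[[0, 0, 0], [0, 0, 0], 0.2], [[0, 0, 0], [0, 0, 0], 0.2], [[0, 0, 0], [0, 0, 0], 0.2]]'

```text
t: 11.52
tool_pos: [0.5327, 0.0833, 0.0351]
orientation: [-0.703, -0.072, 0.073, 0.703]
ft_force: [-0.0, -0.3, -1.5]
finger_gap: 0.0487
```

```bash
cat >> h.py <<'E'
def jigst():
    s=read_state();y=np.radians(11.85);M=np.array([[np.cos(y),np.sin(y)],[-np.sin(y),np.cos(y)]])
    print("jig xy mm",np.round(M@(s["tool_pos"][:2]-np.array([.5555,.087]))*1000,1),"Fjig",np.round(M@s["ft_force"][:2],1),"Fz",round(s["ft_force"][2],1),"M",np.round(s["moment"],2))
E
python3 -c "
from h import *
jigst();plan([.55,.086,.035],101.85)"
```

```text
jig xy mm [-23.1   1. ] Fjig [-0.1 -0.3] Fz -1.5 M [ 0.03  0.01 -0.01]
pos [0.5327 0.0833 0.0351] yaw 101.8 t 11.52 F [-0.  -0.3 -1.5] gap 0.0487
shift cm [ 1.75  0.01 -0.09] turn [-0. -0. -0.]
```

Contact is expected in about 7 mm. I'll creep forward from here.

>>> servo_tool --increments '[[[0.3, 0, -0.1], [0, 0, 0], 0.2], [[0.6, 0, -0.1], [0, 0, 0], 0.2], [[0.9, 0, -0.1], [0, 0, 0], 0.2], [[0.9, 0, -0.1], [0, 0, 0], 0.2], [[0.9, 0, -0.1], [0, 0, 0], 0.2]]'

```text
t: 11.93
tool_pos: [0.5418, 0.084, 0.0352]
orientation: [0.703, 0.072, -0.073, -0.703]
ft_force: [-1.3, -1.4, -0.9]
finger_gap: 0.0488
```

>>> servo_tool --increments '[[[0.1, 0, 0], [0, 0, 0], 0.2], [[0.2, 0, 0], [0, 0, 0], 0.2], [[0.2, 0, 0], [0, 0, 0], 0.2], [[0.2, 0, 0], [0, 0, 0], 0.2]]'

```text
t: 12.27
tool_pos: [0.5437, 0.0844, 0.0352]
orientation: [0.703, 0.072, -0.073, -0.703]
ft_force: [-3.1, -1.9, 0.0]
finger_gap: 0.0485
```

```bash
python3 -c "
from h import *
jigst();print(read_state()['tool_pos'])"
```

```text
jig xy mm [-12.1  -0.1] Fjig [-3.4 -1.2] Fz 0.0 M [-0.46  0.61 -0.21]
[0.5436569  0.08444132 0.03521278]
```

>>> servo_tool --increments '[[[0.2, 0, 0], [0, 0, 0], 0.2], [[0.4, 0, 0], [0, 0, 0], 0.2], [[0.5, 0, 0], [0, 0, 0], 0.2], [[0.5, 0, 0], [0, 0, 0], 0.2], [[0.5, 0, 0], [0, 0, 0], 0.2]]'

```text
t: 12.68
tool_pos: [0.5477, 0.0853, 0.0351]
orientation: [0.703, 0.072, -0.073, -0.703]
ft_force: [-8.6, -2.5, 1.7]
finger_gap: 0.0488
```

```bash
python3 -c "
from h import *
jigst()"
```

```text
jig xy mm [-7.9 -0.1] Fjig [-8.9 -0.6] Fz 1.7 M [-0.62  1.31 -0.23]
```

>>> servo_tool --increments '[[[0.1, 0, 0], [0, 0, 0], 0.2], [[0.15, 0, 0], [0, 0, 0], 0.2], [[0.15, 0, 0], [0, 0, 0], 0.2], [[0.15, 0, 0], [0, 0, 0], 0.2], [[0.15, 0, 0], [0, 0, 0], 0.2]]'

```text
t: 13.1
tool_pos: [0.5488, 0.0856, 0.0351]
orientation: [0.704, 0.072, -0.074, -0.703]
ft_force: [-7.8, -3.4, 3.7]
finger_gap: 0.049
```

>>> servo_tool --increments '[[[0, 0, 0], [0, 0, 0], 0.2], [[0, 0, 0], [0, 0, 0], 0.2], [[0, 0, 0], [0, 0, 0], 0.2], [[0, 0, 0], [0, 0, 0], 0.2], [[0, 0, 0], [0, 0, 0], 0.2]]'

```text
t: 13.52
tool_pos: [0.5488, 0.0856, 0.0351]
orientation: [0.704, 0.072, -0.074, -0.703]
ft_force: [-8.7, -2.4, 3.6]
finger_gap: 0.0491
```

```bash
python3 - <<'E'
from h import *
jigst();s=read_state();w=camera("wrist");c=camera("top");a=camera("scene")
p=onz(w,[[213,115],[345,114]],s["tool_pos"][2]+.0135,s)*1000;print(p.mean(0))
f=lambda im,y0,y1,x0,x1,k:cv2.resize(im[y0:y1,x0:x1,::-1],None,fx=k,fy=k,interpolation=3)
I=f(w["color"],60,380,100,500,1)
A=f(a["color"],200,320,230,380,2.65)
J=np.hstack([I,cv2.resize(A,(400,320))]);cv2.imwrite("pics/f.png",J)
E
```

```text
jig xy mm [-6.8 -0. ] Fjig [-9.  -0.5] Fz 3.6 M [-0.7   1.5  -0.27]
[476.64640976  70.32149642]
```

View pics/f.png

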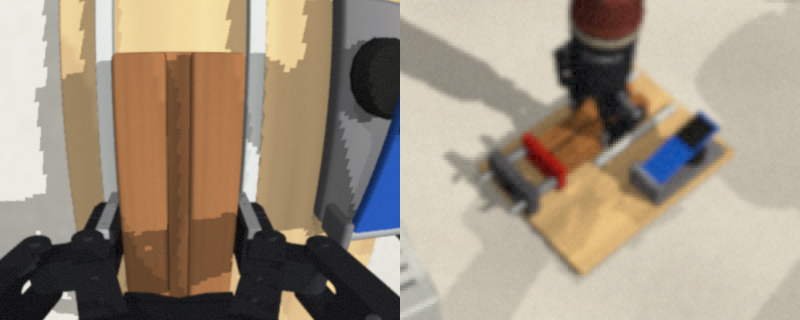

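The stand lies straight between the strips and bears on the fence, and the pedal is up. A force of 9 N and a stand position near x -5.7 agree with about 9 mm of fence travel. Handing in.

```bash
python3 -c "
from h import *
jigst();print(hand_in());jigst()"
```

```text
jig xy mm [-6.8 -0. ] Fjig [-9.8 -1.1] Fz 3.4 M [-0.69  1.49 -0.29]
the job is handed in; nothing more can be done
None
the job is handed in; nothing more can be done
```

The stand is in the jig's channel, held straight against the fence with a push of about 9–10 N. I handed the job in at about 14 s with that push still on.

- **Pedal:** I pressed it until it stopped moving, with 44 N read at the stop, and then released it. It shows as up again in the last pictures.
- **Stand:** I gripped the brown stand by its sides, laid it groove up in the channel and pushed it end-on.
- **Last checks:** The force along the jig's x axis read 9.0–9.8 N. The stand's origin was at about x −5.7 mm, y 0, which agrees with the fence being back about 9 mm. I could not read the fence joint directly.
- **Clearance:** By calculation the fingertips are about 4 mm above the guide strips. An upward force of about 3.5 N remains. I put it down to the stand bearing on the board, but I could not check finger contact with the jig separately.
- **Other things on the mantel:** I touched nothing else on purpose and kept well clear of them. I did not measure their positions again at the end.

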